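# Wedge the rocking bench scale

## Task

The bench scale rocks because the foot under its orange-dotted corner is too short: press down on the dotted corner to feel it rock, and let it come back. Then push the orange wedge along the table, thin end first, under that foot with the fingertips until it sits snug and the rock is gone, without jacking the scale up off level, and press the dotted corner firmly again for a moment to prove that it stands solid on the wedge; finish clear of everything. The scale stays where it stands, neither the scale nor the wedge is picked up, and the pouches, jar, cup and pencil are left undisturbed.

Things in the scene. Friction and masses are not known exactly. Their poses are not given: they have to be found in the camera images.
- scale: loose grey bench scale, 2 kg: body 200 (x) x 220 (y) mm, underside 22, top face 70 mm above the table; steel pan 115 x 130 mm (top at 80 mm, centred 12 mm to +y), black display strip on the -x edge (top at 81 mm). Origin: middle of its footprint at table height, z up. Ball feet (radius 10 mm) at x +-80, y +-90 mm; it rests level on three, the one at (+80, -90) hangs 4 to 10 mm (unknown) clear.
- dot (a point): centre of the orange dot (26 mm across) on the scale's top face, straight above the short foot: the place to press. The pan's edges lie 22 mm to -x and 37 mm to +y of it. 2 to 5 N down tips the scale about the diagonal through the two neighbouring feet until the short foot meets the table or the wedge; let go, it falls back level.
- foot (a point): centre of the ball (radius 10 mm, black rubber) of the short foot, 20 mm in from the scale's +x and -y edges; its lowest point is 10 mm below this centre.
- wedge: loose orange wedge, 0.12 kg, 120 (x) x 50 (y) mm; origin: centre of its underside; +x to the thin end. Top: 2 mm high at x=60, slopes up to 16 mm at x=-25, then flat; a bar 22 mm high ends it, its flat back face (x=-60) is the face to push. It starts on the scale's -y side pointing roughly to the scale's +y, 20 to 60 mm short of the foot. Pushing takes 1 N when free, about 4 N when snug.
- slope (a point): middle of the wedge's upper thin edge (2 mm above its underside). Its axes follow the sloping top: z square out of the slope, y across the wedge, x down the slope and out beyond the thin end. The short foot rests on the slope when its centre is 10 mm along this z.
- pouch_black: standing coffee pouch, 60 x 90 x 197 mm, black with a dark red label; origin at the centre of its underside. A bystander.
- pouch_white: standing coffee pouch, 60 x 90 x 197 mm, white with a blue label; origin at the centre of its underside. A bystander.
- pouch_grey: standing coffee pouch, 60 x 90 x 197 mm, dark grey with a pale label; origin at the centre of its underside. A bystander.
- jar: dark brown jar of beans with a steel cap, 66 mm across, 90 mm high; origin at the centre of its underside. A bystander.
- cup: small clear plastic cup, 60 mm across, 45 mm high; origin at the centre of its underside. A bystander.
- pencil: yellow pencil, 172 mm long along its x, 8 mm thick; origin at the middle of its underside. A bystander.
Mind the look-alikes: they are no part of the job. Of the things that look like the wedge, the smallest one is meant.

How it is judged:
On the way, in this order (a step that is already met when the one before it is completed fails the run):
1. the dotted corner is pressed and the scale is felt to rock (tips by more than 0.02 rad under the fingers) (contact force between the fingers and scale above 1.5 N and angle between scale's own z axis and vertical above 0.02 rad), for 0.1 s.
2. the wedge is snug under the short foot: clearance under 1.5 mm, the scale level to 0.016 rad, nothing pressing on the scale (z of foot in the frame of slope between 0.007 and 0.0115 m and x of foot in the frame of slope between -0.08 and -0.004 m and y of foot in the frame of slope between -0.022 and 0.022 m and angle between scale's own z axis and vertical below 0.016 rad and contact force between the fingers and scale below 0.5 N), for 0.3 s.
3. the scale is pressed again with over 5 N, the wedge carries over 3 N of it and the scale stays level to 0.016 rad (z of foot in the frame of slope between 0.007 and 0.0115 m and x of foot in the frame of slope between -0.08 and -0.004 m and y of foot in the frame of slope between -0.022 and 0.022 m and angle between scale's own z axis and vertical below 0.016 rad and contact force between the fingers and scale above 5 N and contact force between wedge and scale above 3 N), for 0.2 s.
At the end, for the whole second after the job is handed in: The short foot stands over the wedge's slope with less than 1.5 mm between them, the scale is level to 0.016 rad (about 2 mm at the foot) and at most 30 mm from where it stood, the wedge lies flat on the table, scale and wedge are at rest, and no bystander has moved by 20 mm (z of foot in the frame of slope between 0.007 and 0.0115 m and x of foot in the frame of slope between -0.08 and -0.004 m and y of foot in the frame of slope between -0.022 and 0.022 m and angle between scale's own z axis and vertical below 0.016 rad and linear speed of each of scale, wedge below 0.01 m/s and distance of scale from where it was at the start of the episode below 0.03 m and height (world z) of wedge below 0.004 m and distance of each of pouch_black, pouch_white, pouch_grey, jar, cup, pencil from where it was at the start of the episode below 0.02 m); the robot touches nothing.
It fails at once if the scale is shoved more than 30 mm (distance of scale from where it was at the start of the episode above 0.03 m).
It fails at once if the scale is lifted (height (world z) of scale above 0.012 m).
It fails at once if the wedge is picked up (12 mm off the table) (height (world z) of wedge above 0.012 m).
It fails at once if a pouch, the jar, the cup or the pencil is moved by 20 mm or tipped (distance of any of pouch_black, pouch_white, pouch_grey, jar, cup, pencil from where it was at the start of the episode above 0.02 m or angle between any of pouch_black, pouch_white, pouch_grey, jar, cup, pencil's own z axis and vertical above 0.35 rad).
It also fails if it takes over 54 s, if anything falls off the work surface, if the arm or the gripper's body presses on something with over 40 N, if the wrist force passes 120 N, or if a joint passes its speed limit or range.

## Robot

A 6-joint arm with a two-finger parallel gripper is mounted at the origin on the work surface. World frame = base frame: x ahead of the robot, y to its left, z up, the work surface at z = 0. Lengths are in m, angles in rad, forces in N, time in s.
With the tool pointing down it reaches from about 0.35 to 0.975 m from the base axis. Payload 7.1 kg.
Tool frame: the origin (TCP) lies midway between the tips of the shut fingers; the grasp point (between the pads) lies 19 mm behind it; z points along the fingers, x is the direction in which the jaws open and shut, and the axes are right-handed (so a half turn about z gives the same grasp; the last joint's range is limited). The gripper opens to 88 mm and grips with 3 to 60 N. Pads are 20 mm wide; open, the fingers measure 115 mm over their backs; the gripper's body (75 mm by 178 mm) begins 61 mm behind the grasp point.
Start: joints at [1.323, 0.423, 1.63, -0, 1.089, -0.019], TCP at [0.142, 0.609, 0.223] pointing down, gripper open.
Joint ranges: [-3, 3], [-0.9, 2.11], [0.09, 2.58], [-1.31, 4.45], [0.11, 2.69], [-2.54, 2.54]. Speed limits (rad/s): [2.39, 2.39, 3.01, 3.14, 3.14, 3.14].

## Interface

Orientations are given as a unit quaternion [w, x, y, z].
In Python, from station import move_pose, movel, movej, command_gripper, wait, inverse_kinematics, read_camera, camera_info, MotionError, job_done, get_time, get_joint_pos, get_qvel, get_effort, get_tcp_pos, get_ee_rot, get_ft_force, get_ft_torque, get_grip_width gives the robot as it stands. Calls block until the motion is done:
- move_pose(position, orientation): joint-space move of the TCP to a pose.
- movel(position, frame=None, v=0.15, until_force=None): straight line of the TCP; frame=None keeps the orientation; v is the mean speed in m/s. With until_force (N) it stops when the force on the tool has changed by that much, and returns True; else False.
- movej(angles): joint-space move.
- command_gripper(opening): opening from 0.0 (shut) to 1.0 (fully open); the grip force is fixed at half the most; returns when the fingers have stopped.
- wait(seconds).
- inverse_kinematics(position, orientation): joint angles nearest the present ones, or None.
- read_camera(name): name is "scene" or "top" or "wrist"; returns the picture (384x512x3 uint8, red, green, blue); there is no depth.
- camera_info(name): a dict with "intrinsics" (3x3 intrinsics, pixels), "T" (4x4, takes a point from camera to world coordinates); the wrist camera has in their place "tool_from_camera" (4x4, takes a point from camera to tool coordinates, whose origin is the TCP and whose axes are the tool frame's). Camera axes: x right, y up, looking along -z (the intrinsics and any distortion apply to the point x, -y, -z); pixel columns grow to the right and rows downward; lengths in m; the calibration is good to about 2 mm. The wrist camera is an equidistant fisheye: a pixel r from the principal point sees the ray r / f radians off the axis. A picture is of the moment at which its call begins: read the wrist's pose just before it. camera_info takes no time and is no camera call.
A pose or a line that the arm cannot do raises MotionError and nothing moves.
- job_done(): hands the job in, once; it reports no verdict.
Readings, each from a call of its own:
- get_time(): time.
- get_joint_pos(): joint angles.
- get_qvel(): joint speeds.
- get_effort(): joint torques, N m.
- get_tcp_pos(): TCP position.
- get_ee_rot(): TCP orientation.
- get_ft_force(): force on the tool from outside, world axes, zero at the start.
- get_ft_torque(): the same for the moment, N m.
- get_grip_width(): opening from 0.0 (shut) to 1.0 (fully open).
Only numpy, scipy, OpenCV 4.12 (cv2) and the standard library are available. Lean on these libraries where they do the work, as an engineer would, in place of code of your own. Each camera call takes 0.05 s, during which the arm holds its last target. There are 200 camera calls.

## Working session

There is one attempt and no reset: what is moved stays moved. The work goes in short steps, each a Python script; the robot and the scene stay as the last script left them, time stands still between calls to the robot, and variables do not carry over. Pictures are saved under pics/ and viewed, about 8 in all and at most 12, crops included, and the job is handed in when it is done.

```bash
mkdir -p pics; ls; python3 - <<'E'
from station import *
import cv2,numpy as np
for n in ("scene","top"):
    im=read_camera(n); cv2.imwrite(f"pics/{n}0.png",cv2.resize(im[:,:,::-1],(800,600),interpolation=cv2.INTER_CUBIC))
    cv2.imwrite(f"pics/raw_{n}0.png",im[:,:,::-1])
    c=camera_info(n); print(n,np.round(c["intrinsics"],1).tolist(),np.round(c["T"],3).tolist(),[k for k in c])
print(camera_info("wrist")); print(get_ee_rot(),get_time())
E
```

```text
pics
scene [[458.3, 0.0, 257.0], [0.0, 458.3, 189.3], [0.0, 0.0, 1.0]] [[0.007, -0.783, 0.623, 1.321], [1.0, 0.005, -0.005, -0.027], [0.001, 0.623, 0.783, 1.087], [0.0, 0.0, 0.0, 1.0]] ['intrinsics', 'T']
top [[378.6, 0.0, 253.8], [0.0, 378.6, 192.5], [0.0, 0.0, 1.0]] [[-0.019, 0.99, -0.138, 0.378], [-1.0, -0.022, -0.021, -0.009], [-0.024, 0.138, 0.99, 1.108], [0.0, 0.0, 0.0, 1.0]] ['intrinsics', 'T']
{'intrinsics': array([[297.31863964,   0.        , 257.35088962],
       [  0.        , 297.31863964, 193.93567759],
       [  0.        ,   0.        ,   1.        ]]), 'tool_from_camera': array([[ 9.99999999e-01,  5.21778125e-05, -5.77950965e-06,
         6.77842478e-04],
       [ 4.81685993e-05, -9.55748192e-01, -2.94185981e-01,
        -8.09772665e-02],
       [-2.08737368e-05,  2.94185980e-01, -9.55748193e-01,
        -1.61310376e-01],
       [ 0.00000000e+00,  0.00000000e+00,  0.00000000e+00,
         1.00000000e+00]])}
[ 4.33666991e-04  7.83203626e-01  6.21764898e-01 -5.51759428e-04] 0.1
```

View pics/top0.png

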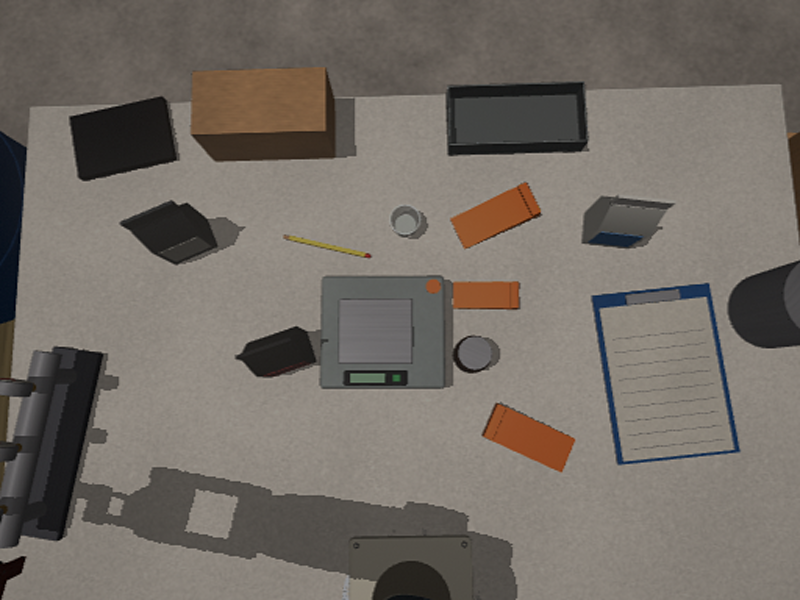

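View pics/scene0.png

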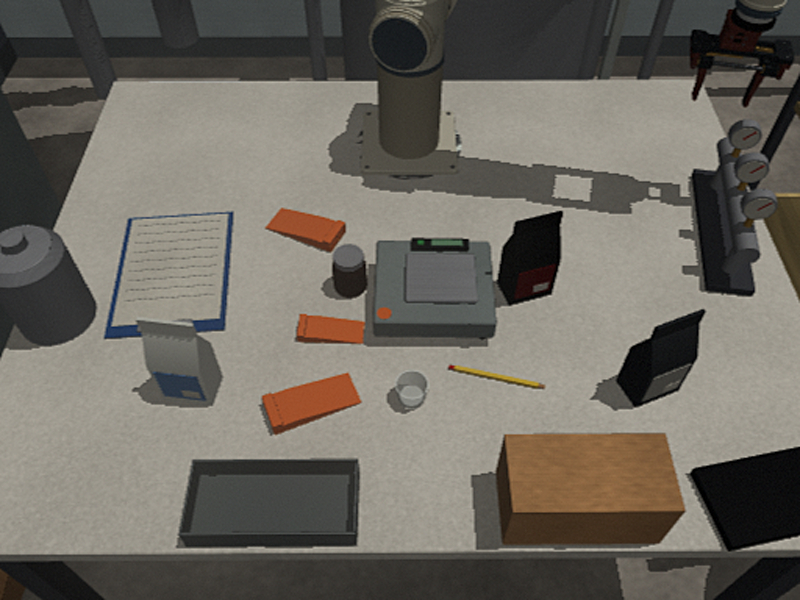

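Top view (800x600): the scale is at (383,332) and its dot at (433,286). There are three orange wedges: (485,295), which is the smallest and sits by the dot with its thin end towards the scale, plus two larger ones at (497,215) and (530,437). I choose (485,295). The jar is nearby at (477,353).

```bash
cat > h.py <<'E'
from station import *
import cv2,numpy as np
def pix2w(n,uv,z):
    c=camera_info(n);K=c["intrinsics"];T=np.array(c["T"])
    d=T[:3,:3]@np.array([(uv[0]-K[0,2])/K[0,0],-(uv[1]-K[1,2])/K[1,1],-1.])
    return T[:3,3]+d*(z-T[2,3])/d[2]
def orange(rgb):
    h=cv2.cvtColor(rgb,cv2.COLOR_RGB2HSV)
    return cv2.inRange(h,(4,140,80),(16,255,255))
E
python3 - <<'E'
from h import *
for n in("top","scene"):
    im=cv2.imread(f"pics/raw_{n}0.png")[:,:,::-1].copy(); m=orange(im)
    k,l,s,c=cv2.connectedComponentsWithStats(m)
    for i in range(1,k):
        if s[i,4]<25: continue
        cs=cv2.findContours((l==i).astype(np.uint8),0,2)[0][0]; r=cv2.minAreaRect(cs)
        print(n,"area",s[i,4],"cen",c[i].round(1),"z07",pix2w(n,c[i],.07)[:2].round(4),"box0", [pix2w(n,p,.008)[:2].round(3).tolist() for p in cv2.boxPoints(r)])
c=cv2.imread("pics/raw_top0.png")[165:260,190:350]; cv2.imwrite("pics/crop.png",cv2.resize(c,None,fx=4,fy=4,interpolation=2))
E
```

```text
top area 1150 cen [316.6 137.6] z07 [ 0.6749 -0.1674] box0 [[0.687, -0.091], [0.758, -0.238], [0.697, -0.264], [0.627, -0.118]]
top area 64 cen [276.9 182.7] z07 [ 0.5488 -0.0521] box0 [[0.57, -0.044], [0.57, -0.067], [0.546, -0.066], [0.547, -0.043]]
top area 690 cen [310.9 188.5] z07 [ 0.5305 -0.1455] box0 [[0.566, -0.093], [0.563, -0.213], [0.513, -0.211], [0.516, -0.092]]
top area 1271 cen [338.3 279.7] z07 [ 0.2829 -0.2087] box0 [[0.282, -0.136], [0.34, -0.166], [0.272, -0.305], [0.216, -0.275]]
scene area 744 cen [196.9 145.4] z07 [ 0.339  -0.2028] box0 [[0.279, -0.302], [0.19, -0.288], [0.268, -0.133], [0.352, -0.151]]
scene area 53 cen [245.4 200. ] z07 [ 0.5503 -0.0522] box0 [[0.492, -0.067], [0.492, -0.043], [0.514, -0.043], [0.514, -0.067]]
scene area 628 cen [210.8 210.4] z07 [ 0.5852 -0.1466] box0 [[0.565, -0.214], [0.504, -0.214], [0.521, -0.09], [0.58, -0.094]]
scene area 1333 cen [197.6 256.6] z07 [ 0.7297 -0.1719] box0 [[0.684, -0.265], [0.62, -0.119], [0.696, -0.092], [0.755, -0.234]]
scene area 200 cen [393.5 286.2] z07 [0.8153 0.3096] box0 [[0.767, 0.147], [0.654, 0.199], [0.793, 0.478], [0.892, 0.415]]
```

View pics/crop.png

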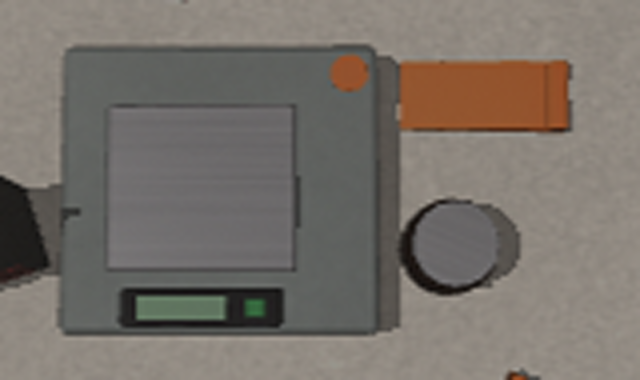

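The crop confirms the choice: this wedge is about 120x50 mm, with its bar on the right and its thin end at y≈-0.093 facing the dot. The dot is at (0.5495,-0.052) and the push face at y≈-0.212. Next I press the dot.

```bash
python3 - <<'E'
from h import *
q=[0,2**-.5,2**-.5,0]
p=np.array([.5495,-.053,0])
command_gripper(0)
move_pose(p+[0,0,.15],q)
movel(p+[0,0,.09],v=.12)
print(get_time(),get_ft_force())
im=read_camera("wrist");cv2.imwrite("pics/w1.png",im[:,:,::-1])
f=movel(p+[0,0,.055],v=.015,until_force=1.2); z1=get_tcp_pos()[2]; print(f,z1,get_ft_force())
f=movel(p+[0,0,.055],v=.015,until_force=7); z2=get_tcp_pos()[2]; print(f,z2,get_ft_force())
wait(.25); print(get_ft_force())
movel(p+[0,0,.09],v=.03); movel(p+[0,0,.16],v=.15); print(get_time(),get_ft_force())
E
```

```text
4.8417 [ 0.78711582 -0.37760716  1.23031531]
True 0.06945131224682093 [ 0.37155453 -0.42961836  3.49554455]
True 0.061118136792292894 [-0.06941749 -0.94638871  6.348746  ]
[ 0.12150882 -0.52675428  4.0389948 ]
8.8917 [0.49161623 0.04564083 0.09409522]
```

View pics/w1.png

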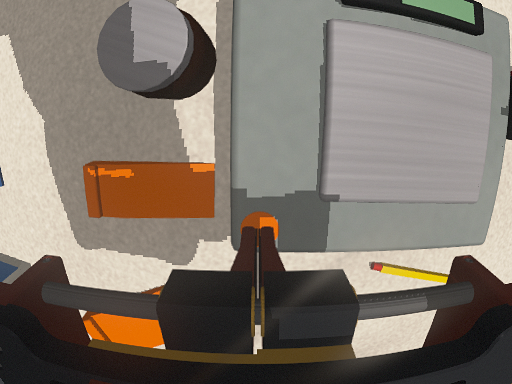

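The scale rocked: it went down about 8.3 mm (roughly 0.07 rad) and stopped when the force rose, so the gap is about 8–9 mm. The wrist view shows the tips on the dot at (260,225) and the wedge thin end at x=214 pointing at the foot. By the geometry, the push face should finish near y≈-0.13.

```bash
python3 - <<'E'
from h import *
X=.545;Z=.012
def F(n=12):
    a=[]
    for _ in range(n): wait(.01); a.append(get_ft_force())
    return np.mean(a,0)
movel([X,-.245,.13],v=.2)
movel([X,-.245,Z],v=.12)
f0=F(20);print("base",get_time(),f0.round(2))
print(movel([X,-.158,Z],v=.035,until_force=6),get_tcp_pos().round(4),(F()-f0).round(2),get_time())
y=-.158
while y<-.136:
    y+=.002
    hit=movel([X,y,Z],v=.02,until_force=6)
    d=F()-f0; print(hit,get_tcp_pos().round(4)[1],d.round(2))
    if hit or d[1]<-3.2: break
im=read_camera("top");cv2.imwrite("pics/raw_top2.png",im[:,:,::-1])
c=im[165:260,190:350,::-1]; cv2.imwrite("pics/crop2.png",cv2.resize(c,None,fx=4,fy=4,interpolation=2))
im=read_camera("scene");cv2.imwrite("pics/scene2.png",cv2.resize(im[150:245,150:310,::-1],None,fx=4,fy=4,interpolation=2))
print(get_time())
E
```

```text
base 11.3167 [ 0.11 -0.11  0.17]
False [ 0.545 -0.158  0.012] [-0.08  0.12 -0.26] 14.05
False -0.1559 [-0.11  0.33 -0.02]
False -0.1539 [-0.16  0.37 -0.14]
False -0.1519 [0.06 0.23 0.19]
False -0.1499 [-0.38  0.38 -0.31]
False -0.1479 [-0.06  0.09 -0.2 ]
False -0.1459 [ 0.01 -0.06 -0.22]
False -0.1439 [-0.17  0.12  0.02]
False -0.1419 [-0.07  0.09 -0.35]
False -0.1399 [-0.16 -0.02 -0.19]
False -0.138 [ 0.24 -0.65 -0.37]
False -0.136 [ 0.01 -2.17 -1.12]
18.0
```

```bash
python3 -c "
import cv2,numpy as np
cv2.imwrite('pics/c2.png',np.hstack([cv2.imread('pics/crop2.png')[:,240:],cv2.imread('pics/scene2.png')[:,:400]]))"
```

```text
(no output)
```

View pics/c2.png

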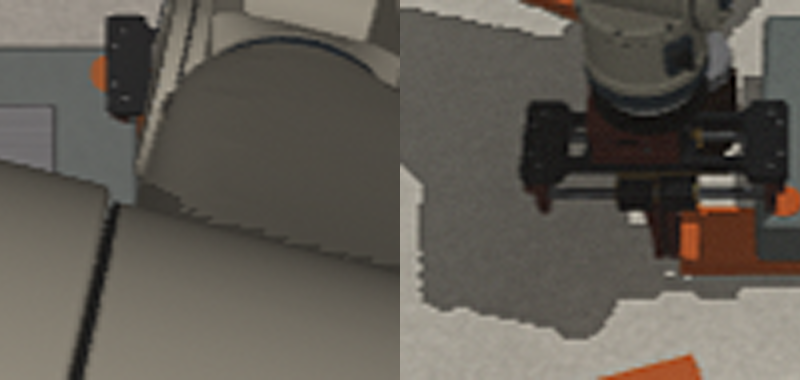

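Resistance starts at TCP y≈-0.138, which matches the prediction, and the wedge (right half of the picture, around (735,240)) is straight under the corner. I back off, look, and press with more than 5 N.

```bash
python3 - <<'E'
from h import *
X=.545;q=[0,2**-.5,2**-.5,0];p=np.array([.5495,-.053,0])
movel([X,-.137,.012],v=.01); movel([X,-.20,.012],v=.08); movel([X,-.20,.15],v=.2)
movel(p+[0,0,.15],v=.2); movel(p+[0,0,.08],v=.1)
f0=np.mean([get_ft_force() for _ in range(10) if wait(.01) or 1],0)
im=read_camera("wrist");cv2.imwrite("pics/w3.png",im[:,:,::-1])
f=movel(p+[0,0,.062],v=.012,until_force=9); print(f,get_tcp_pos().round(4))
for _ in range(5): wait(.1); print((get_ft_force()-f0).round(2),get_tcp_pos()[2].round(4))
print(get_time())
E
```

```text
True [ 0.5495 -0.053   0.07  ]
[-0.89  0.3   6.73] 0.07
[-1.75 -0.85  6.67] 0.07
[-0.66  1.06  5.49] 0.07
[-1.11  0.53  6.65] 0.07
[-0.52  0.24  5.39] 0.07
23.3
```

View pics/w3.png

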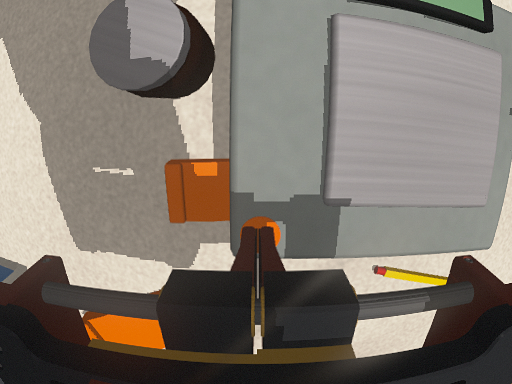

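It stands solid: 9 N at z=0.070 with no sink, where before it tipped. The held force of about 6 N is marginal, so I press harder and then clear off.

```bash
python3 - <<'E'
from h import *
p=np.array([.5495,-.053,0]); f0=get_ft_force(); z=get_tcp_pos()[2]
for i in range(6):
    z-=.0004; movel([p[0],p[1],z],v=.01); wait(.1)
    f=np.mean([get_ft_force()[2] for _ in range(8) if wait(.01) or 1]); print(z.round(4),get_tcp_pos()[2].round(4),f.round(2))
    if f>13: break
wait(.5); print(get_ft_force().round(1),get_tcp_pos()[2].round(4))
movel(p+[0,0,.09],v=.03); movel(p+[0,0,.2],v=.2); move_pose([.3,.3,.3],[0,2**-.5,2**-.5,0]); wait(.3)
im=read_camera("top");cv2.imwrite("pics/raw_top4.png",im[:,:,::-1])
a=cv2.resize(im[165:260,190:350,::-1],None,fx=4,fy=4,interpolation=2)[:,240:]
im2=read_camera("scene");b=cv2.resize(im2[150:245,150:310,::-1],None,fx=4,fy=4,interpolation=2)[:,100:500]
cv2.imwrite("pics/c4.png",np.hstack([a,b]))
m=orange(im);k,l,s,c=cv2.connectedComponentsWithStats(m)
for i in range(1,k):
    if s[i,4]<25: continue
    r=cv2.minAreaRect(cv2.findContours((l==i).astype(np.uint8),0,2)[0][0])
    print(s[i,4],"z07",pix2w("top",c[i],.07)[:2].round(4),[pix2w("top",x,.012)[:2].round(3).tolist() for x in cv2.boxPoints(r)])
print(get_time())
E
```

```text
0.0696 0.07 6.3
0.0692 0.0699 9.73
0.0688 0.0698 12.68
0.0684 0.0697 16.33
[-4.5 -0.4 15.9] 0.0697
1158 z07 [ 0.675  -0.1678] [[0.686, -0.091], [0.757, -0.237], [0.695, -0.263], [0.626, -0.118]]
62 z07 [ 0.5488 -0.0521] [[0.57, -0.043], [0.569, -0.067], [0.545, -0.066], [0.546, -0.043]]
303 z07 [ 0.5282 -0.0972] [[0.563, -0.078], [0.562, -0.128], [0.512, -0.126], [0.513, -0.077]]
1274 z07 [ 0.2829 -0.2085] [[0.282, -0.136], [0.34, -0.165], [0.273, -0.304], [0.216, -0.273]]
29.0583
```

View pics/c4.png

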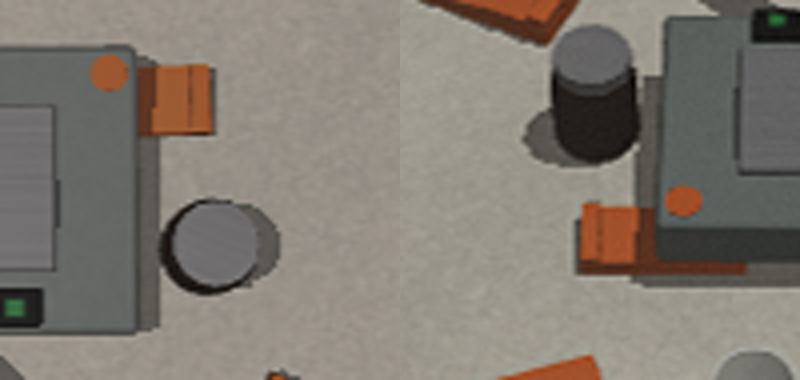

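```bash
python3 -c "
from station import *
job_done();print(get_time())"
```

```text
the job is handed in; nothing more can be done
the job is handed in; nothing more can be done
```

The scale now stands solid on the wedge, and I handed the job in at about 29 s of the 54 s allowed; the verdict is not reported.

- **First press:** The dotted corner tipped about 8.3 mm (roughly 0.07 rad) under the fingers and I let it back.
- **Wedge:** I pushed the smallest orange wedge under the foot with the shut fingertips. Resistance began at TCP y≈-0.138, where the geometry predicted, and I stopped at about 2.2 N read at rest. That is below the roughly 4 N quoted for snug.
- **Second press:** The corner held about 16 N for 0.5 s and sank only 0.3 mm. I could not measure the share the wedge carried.
- **Last pictures:** The dot, and so the scale, is unmoved to within about 1 mm. The wedge lies flat with its centreline about 12 mm to the side of the foot (22 mm allowed). The jar looks in place and the arm is clear. I did not measure the pouches, cup and pencil again, but nothing came near them.

One weak point: the force sensor was noisy by about 1 N, so the first held press reading (5.4 to 6.7 N) was marginal and I pressed again harder.

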